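# Return the charged battery pack to its own tip-out bin

### The job

The orange battery pack in the charging dock is charged: put it back in its own bin, the one with the orange labels. Tip that bin out all the way to its stop, lower the pack upright to the bottom of the bin's pocket before letting go of it, then tip the bin fully shut again. Leave the other bins shut, and leave the other packs and the things lying about where they are.

Things in the scene. Friction and masses are not known exactly. Their poses are not given: they have to be found in the camera images.
- orange_pack: Orange model-car battery pack with black bands: a box 25 mm thick (x), 47 mm wide (y), 90 mm tall (z), about 200 g. Origin at the centre of its underside. Stands upright in one of the dock's two wells. It may go into the bin either way round.
- dock: Charging dock, fixed; origin at the centre of its underside, on the table. Two wells 64 mm apart along its x, floors 8 mm above the table, 3 to 4 mm wider than a pack all round, walls reaching 14 mm up the packs. Its black charger block, 60 mm high, lies 80 to 130 mm from the origin towards its +x. Which well holds the orange pack changes.
- orange_bay: Fixed grey housing of the orange bin, one of three side by side, 80 mm apart, in an order that changes. Origin: under the bin's front face, 80 mm above the table; x to the rack's back, y along the rack. Its roof, with an orange label on top, is 126 to 132 mm above the origin and covers x = 18 to 59 mm, so the pack only goes in with the bin tipped out.
- orange_bin (a joint): Tip of the orange bin about its hinge, rad: 0 = shut (upright), 0.48 (27 deg) = tipped out to its stop, its top leaning to the robot. The hinge is slightly stiff; left alone, the bin stays or settles to the nearer end. A black open box, outside 41 (x) by 63 (y) by 66 mm high, with an orange label on its front.
- orange_pocket (a point): Centre of the orange bin's inner floor, axes of the bin: z up along the pocket (tips with the bin), y along the rack, x to the rack's back. The pocket is 33 mm (x) by 55 mm (y) and 61 mm deep, walls 4 mm, open at the top; the pack stands 29 mm out of it.
- orange_handle (a point): Middle of the orange bin's aluminium handle: a round bar 10 mm thick, 56 mm long along the bin's y, 40 mm in front of the front face and 6 mm above the rim, on a stem at either end. Axes of the bin. 35 mm are free between the bar and the plane of the face.
- orange_hinge (a point): Middle of the orange bin's hinge line, which runs along the bin's y at the lower front edge of the bin, 92 mm above the table. Axes of the bin. With the bin shut the handle is 40 mm in front of and 72 mm above it.
- blue_bin (a joint): Tip of the blue bin, rad, as for the orange one. Leave it shut.
- green_bin (a joint): Tip of the green bin, rad, as for the orange one. Leave it shut.
- green_pack: Green battery pack, same make and size as the orange one, charging in the dock's other well. Leave it.
- blue_pack: Blue battery pack, same size, already standing in the blue bin. Leave it.
- wheel_a: Loose model-car wheel lying flat, 66 mm diameter, 26 mm high; origin at the centre of its underside. Bystander.
- wheel_b: Second such wheel. Bystander.
- driver: Screwdriver with a blue handle lying on the table. Bystander.
- spanner: Small spanner lying on the table. Bystander.
- glue: Small glue bottle with a red cap, 36 mm diameter, 85 mm high. Bystander.
- spray: Blue and white spray can, 60 mm diameter, 170 mm high. Bystander.
Not all that is in view belongs to the job. What is shaped like the orange_pack but pink, purple or yellow is not meant.

How it is judged (in metres and radians):
On the way, in this order (a step that is already met when the one before it is completed fails the run):
1. the orange bin is tipped out to its stop (beyond 0.43 rad), the pack not yet in it (value of joint orange_bin above 0.43 rad and distance between orange_pack and orange_pocket above 0.1 m), for 0.2 s.
2. the orange pack is lowered to within 10 mm of the pocket's floor while still held in the fingers, the bin tipped out (beyond 0.38 rad) (x of orange_pack in the frame of orange_pocket between -0.008 and 0.008 m and y of orange_pack in the frame of orange_pocket between -0.008 and 0.008 m and z of orange_pack in the frame of orange_pocket between -0.005 and 0.01 m and angle between the z axis of orange_pack and the z axis of orange_pocket, either way round below 0.12 rad and value of joint orange_bin above 0.38 rad and contact force between the fingers and orange_pack above 1 N), for 0.1 s.
At the end, for the whole second after the job is handed in: The orange pack is at rest in the orange pocket: underside within 6 mm of the floor and 8 mm of centre, within 0.12 rad of the pocket axis; that bin shut (below 0.05 rad), the other bins shut (below 0.08 rad), other packs and loose things within 30 mm of their starts (x of orange_pack in the frame of orange_pocket between -0.008 and 0.008 m and y of orange_pack in the frame of orange_pocket between -0.008 and 0.008 m and z of orange_pack in the frame of orange_pocket between -0.005 and 0.006 m and angle between the z axis of orange_pack and the z axis of orange_pocket, either way round below 0.12 rad and value of joint orange_bin below 0.05 rad and linear speed of orange_pack below 0.02 m/s and value of joint each of blue_bin, green_bin below 0.08 rad and distance of each of green_pack, blue_pack, wheel_a, wheel_b, driver, spanner, glue, spray from where it was at the start of the episode below 0.03 m); the robot touches nothing.
It fails at once if another bin is tipped out (beyond 0.25 rad) (value of joint any of blue_bin, green_bin above 0.25 rad).
It fails at once if another pack or a loose thing is moved by more than 50 mm (distance of any of green_pack, blue_pack, wheel_a, wheel_b, driver, spanner, glue, spray from where it was at the start of the episode above 0.05 m).
It also fails if it takes over 61 s, if anything falls off the work surface, if the arm or the gripper's body presses on something with over 40 N, if the wrist force passes 120 N, or if a joint passes its speed limit or range.

### The arm

A 7-joint arm with a two-finger parallel gripper is mounted at the origin on the work surface. World frame = base frame: x ahead of the robot, y to its left, z up, the work surface at z = 0. Lengths are in mm, angles in rad, forces in N, time in s.
With the tool pointing down it reaches from about 400 to 875 mm from the base axis. Payload 4.4 kg.
Tool frame: the origin (TCP) lies midway between the tips of the shut fingers; the grasp point (between the pads) lies 19 mm behind it; z points along the fingers, y is the line along which they close (so a half turn about z gives the same grasp; the last joint's range is limited). The gripper opens to 85 mm and grips with 20 to 120 N. Pads are 22 mm wide; open, the fingers measure 114 mm over their backs; the gripper's body (76 mm by 85 mm) begins 54 mm behind the grasp point. The pads swing forward as they close: fully open they stand 13 mm farther back than shut.
Start: joints at [1.279, 0.628, 0.038, 1.517, -0.027, 0.996, -0.02], TCP at [145.553, -633.508, 231.313] pointing down, gripper open.
Joint ranges: [-3.06, 3.06], [-0.37, 2.12], [-1.25, 1.32], [0.18, 2.47], [-1.1, 4.24], [0.23, 1.98], [-2.94, 2.94]. Speed limits (rad/s): [2.57, 2.57, 3.14, 3.14, 3.14, 3.14, 3.14].

### API

Orientations are given as [roll, pitch, yaw] about the fixed x, y, z axes, in that order (R = Rz(yaw) Ry(pitch) Rx(roll)).
In Python, from cell import ctrl gives the robot as it stands.
- The arm moves only by the shell command python3 -m crank 'ROWS' [OPENING]. ROWS is JSON, a list that holds one entry, the list of rows, each a list of 4 numbers: the shift along the tool's x, y, z normalised to -1 to 1, where 1 is 2.5 cm, then the turn about the tool's z normalised to -1 to 1, where 1 is 0.08 rad. In form: [[[dx, dy, dz, turn], ...]]. A call has 1 to 12 rows; each row shifts and turns the commanded pose from where the row before left it, along the tool's axes as they then stand; what a row does not reach is not made up. A row lasts 1/12 s, in which the tool goes at most 41.7 mm and 7.16 degrees, less where a joint would pass 70% of its speed; a pose out of reach is approached as far as the arm can. A call with a number of a shift or a turn outside -1 to 1 is refused whole. A call with a gripper value outside its range is refused whole. OPENING is the closure, from -1 (fully open) to 1 (shut), set as the call begins (- or left out, the last holds). The fingers move at their own pace and stop on an object; the grip force is fixed at half the most. Time passes only in rows, so rows that do not move let the fingers close. It gives the time, the measured TCP pose, the force, the opening and the grip force at its end, in the units of the state.
- ctrl.read_state(): the state, without advancing time (a new reading comes with each control period).
- ctrl.get_image(name): name is "scene" or "top" or "wrist"; returns a dict with "img" (384x512x3 uint8, red, green, blue), "intrinsics" (3x3 intrinsics, pixels), "extrinsics" (4x4, takes a point from camera to world coordinates). Camera axes: x right, y up, looking along -z (the intrinsics and any distortion apply to the point x, -y, -z); pixel columns grow to the right and rows downward; lengths in mm; the calibration is good to about 2 mm. A picture is of the moment at which its call begins. There is no depth.
- ctrl.finish_job(): hands the job in; it is judged then, once.
Trained networks look in the newest picture that a camera, given by its name, has taken for a name from the list of things; names that differ only in an ending like _2 or _b are one class to them, and where a whole thing is asked for, a point or a joint stands for the part that bears it (a point fixed in the world has none). Each returns a list of dicts, best first, with "confidence" (0 to 1); they miss things now and then, are a little off and sometimes report something else, mostly with a low value. They report only what shows in the picture. A call takes as long as a camera call. They do not tell look-alikes from the thing itself.
- ctrl.find_in(camera, target): "position" ([row, column] in pixels, amid what is visible of it).
- ctrl.trace(camera, target): "mask" (384x512 bool, what is visible of it) and "position" ([row, column] in pixels, amid what is visible of it).
- ctrl.place_of(camera, target): "position" ([row, column] in pixels: a listed point, or the origin of a listed thing).
The state is a dict: "clock": time; "qpos": joint angles; "qd": joint speeds; "tau": joint torques, N m; "eef_pos": TCP position; "tool_rot": TCP orientation; "force": force on the tool from outside, world axes, zero at the start; "torque": the same for the moment, N m; "width": finger opening in mm; "gripper_force": force on a finger pad.
Only numpy, scipy, OpenCV 4.12 (cv2) and the standard library are available. Lean on these libraries where they do the work, as an engineer would, in place of code of your own. Each camera call takes 0.05 s, during which the arm holds its last target. There are 200 camera calls.

## Working session

There is one attempt and no reset: what is moved stays moved. The work goes in short steps, Python scripts to look and compute and a shell command to move; the robot and the scene stay as the last step left them, time stands still between calls to the robot, and variables do not carry over. Pictures are saved under pics/ and viewed, at most 10 in all, crops included, and the job is handed in when it is done.

```bash
mkdir -p pics; ls; cat > h.py <<'E'
import numpy as np,cv2
from cell import ctrl
from scipy.spatial.transform import Rotation as Ro
def ray(im,rc):
    K=np.array(im["intrinsics"]);T=np.array(im["extrinsics"])
    d=np.linalg.inv(K)@[rc[1],rc[0],1]; d=T[:3,:3]@(d*[1,-1,-1]); return T[:3,3],d/np.linalg.norm(d)
def atz(im,rc,z):
    o,d=ray(im,rc); return o+d*(z-o[2])/d[2]
def proj(im,p):
    K=np.array(im["intrinsics"]);T=np.array(im["extrinsics"])
    c=T[:3,:3].T@(np.array(p)-T[:3,3]); c=c*[1,-1,-1]; u=K@c; return [u[1]/u[2],u[0]/u[2]]
def tri(*rs):
    A=0;b=0
    for o,d in rs:
        M=np.eye(3)-np.outer(d,d);A=A+M;b=b+M@o
    return np.linalg.solve(A,b)
E
python3 - <<'E'
from h import *
s=ctrl.read_state();print(s)
I={c:ctrl.get_image(c) for c in("scene","top")}
cv2.imwrite("pics/a.png",cv2.resize(np.vstack([I[c]["img"][:,:,::-1] for c in I]),(400*1,600)))
for c in I: cv2.imwrite(f"pics/{c}.png",cv2.resize(I[c]["img"][:,:,::-1],(800,600)));print(c,np.array(I[c]["intrinsics"]).round(1).tolist(),np.array(I[c]["extrinsics"]).round(3).tolist())
for t in["orange_pack","green_pack","dock","orange_bay","orange_pocket","orange_handle","orange_hinge","blue_bin","green_bin","spray","glue"]:
  for c in I:
    try:print(t,c,[(np.round(r["position"],1).tolist(),round(r["confidence"],2)) for r in ctrl.place_of(c,t)][:4])
    except Exception as e:print(t,c,e)
E
```

```text
pics
{'clock': 0.0, 'qpos': array([ 1.27922398,  0.62934147,  0.0384195 ,  1.51836949, -0.02699946,
        0.99626191, -0.01998067]), 'qd': array([-1.16228792e-03, -2.06870767e-03,  1.73373157e-03,  2.07640227e-05,
       -1.81801671e-03, -1.13765872e-04, -8.21615269e-04]), 'tau': array([-5.88662861e-04, -5.63400078e+01,  1.22608479e+00, -1.93442380e+01,
        1.10153531e-02,  1.05518347e-02,  3.06695597e-05]), 'eef_pos': array([ 145.41227874, -632.89682523,  230.39119703]), 'tool_rot': array([-3.13972973e+00,  1.13995598e-05,  2.25810107e-01]), 'force': array([-0.54503126,  0.14762762, -0.68159697]), 'torque': array([-0.00660442,  0.02382836,  0.01945948]), 'gripper_force': 0.0, 'width': 85.0491071984536}
scene [[368.2, 0.0, 252.2], [0.0, 368.2, 191.0], [0.0, 0.0, 1.0]] [[0.618, -0.546, 0.566, 1251.019], [0.786, 0.414, -0.459, -608.657], [0.016, 0.728, 0.685, 949.819], [0.0, 0.0, 0.0, 1.0]]
top [[397.6, 0.0, 257.8], [0.0, 397.6, 189.8], [0.0, 0.0, 1.0]] [[-0.005, 0.987, -0.161, 342.41], [-1.0, 0.0, 0.03, -16.236], [0.03, 0.161, 0.986, 1222.79], [0.0, 0.0, 0.0, 1.0]]
orange_pack s
[... 881 characters left out ...]
 orange_pocket, spanner, spray, wheel
blue_bin top it knows: blue_pack, dock, driver, glue, green_pack, orange_bay, orange_handle, orange_hinge, orange_pack, orange_pocket, spanner, spray, wheel
green_bin scene it knows: blue_pack, dock, driver, glue, green_pack, orange_bay, orange_handle, orange_hinge, orange_pack, orange_pocket, spanner, spray, wheel
green_bin top it knows: blue_pack, dock, driver, glue, green_pack, orange_bay, orange_handle, orange_hinge, orange_pack, orange_pocket, spanner, spray, wheel
spray scene [([281.7, 139.0], 0.7)]
spray top [([178.0, 396.2], 0.95), ([151.8, 297.2], 0.74)]
glue scene [([276.1, 171.6], 0.83), ([191.3, 208.2], 0.6)]
glue top [([165.0, 367.7], 0.57)]
```

View pics/scene.png

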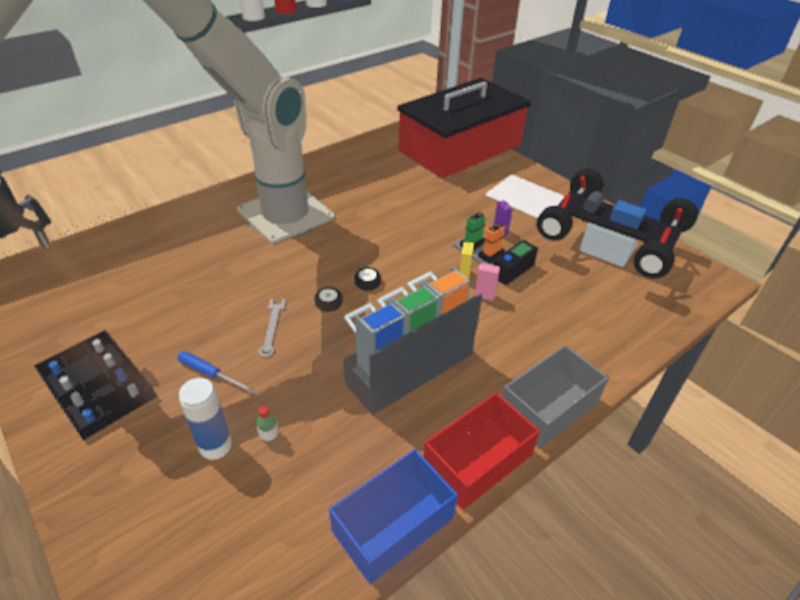

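View pics/top.png

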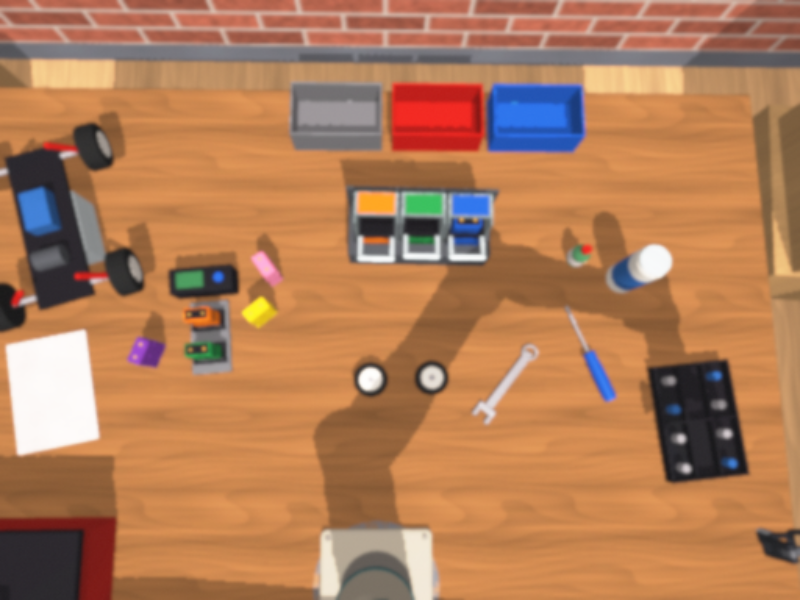

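The orange candidates in the top view (800x600 px):
- The upright orange pack with black bands stands in the dock well next to the charger at (203,317).
- The decoys are yellow (260,312), pink (266,268) and purple (147,351).

The orange-labelled bin is the leftmost, with its roof label at (377,204). I'll measure these now and confirm in one enlarged crop.

```bash
python3 - <<'E'
from h import *
I={c:ctrl.get_image(c) for c in("scene","top")}
def seg(c,lo,hi,box):
    h=cv2.cvtColor(I[c]["img"],cv2.COLOR_RGB2HSV); m=cv2.inRange(h,np.array(lo),np.array(hi)); k=np.zeros_like(m); k[box[0]:box[1],box[2]:box[3]]=255; m&=k
    n,l,s,ce=cv2.connectedComponentsWithStats(m); return sorted([(int(s[i][4]),ce[i][::-1].round(1),s[i][:4].tolist()) for i in range(1,n)],key=lambda a:-a[0])[:3]
for nm,lo,hi in[("or",(8,190,130),(18,255,255)),("gr",(50,120,60),(80,255,255)),("bl",(105,150,100),(120,255,255))]:
    t=seg("top",lo,hi,(115,175,215,330)); s=seg("scene",lo,hi,(165,235,220,310))
    print(nm)
    for x in t: print(" top",x,atz(I["top"],x[1],212).round(1))
    for x in s: print(" sc",x,atz(I["scene"],x[1],212).round(1))
    for x in seg("top",lo,hi,(185,235,105,160)): print(" dock top",x,atz(I["top"],x[1],98).round(1))
    for x in seg("scene",lo,hi,(130,175,280,345)): print(" dock sc",x,atz(I["scene"],x[1],98).round(1))
for t in ["dock","orange_handle","orange_pocket","orange_pack","orange_bay"]:
    r=ctrl.place_of("top",t); z={"dock":0,"orange_handle":164,"orange_pocket":97,"orange_pack":8,"orange_bay":80}[t]
    print(t,[(atz(I["top"],q["position"],z).round(1).tolist(),round(q["confidence"],2)) for q in r])
a=cv2.resize(I["top"]["img"][180:250,95:185,::-1],(450,350),interpolation=3);b=cv2.resize(I["top"]["img"][110:180,215:325,::-1],(550,350),interpolation=3)
cv2.imwrite("pics/crop.png",cv2.resize(np.hstack([a,b]),(800,280)))
E
```

```text
or
 top (200, array([129.5, 240.5]), [231, 125, 20, 10]) [669.   -2.1 212. ]
 top (41, array([153. , 240.3]), [234, 152, 14, 3]) [605.2  -1.7 212. ]
 sc (8, array([192.5, 284.5]), [284, 189, 3, 8]) [703.7 -43.  212. ]
 sc (5, array([187.2, 290. ]), [288, 186, 5, 3]) [696.5 -14.7 212. ]
 sc (4, array([183.8, 297. ]), [296, 183, 3, 3]) [698.1  12.3 212. ]
 dock top (135, array([203.7, 130.7]), [118, 197, 23, 12]) [486.6 308.8  98. ]
 dock top (2, array([198. , 118.5]), [118, 198, 2, 1]) [502.8 343.8  98. ]
 dock sc (3, array([147. , 320.7]), [320, 146, 2, 3]) [512.2 328.9  98. ]
 dock sc (2, array([148.5, 312. ]), [312, 148, 1, 2]) [498.7 294.8  98. ]
 dock sc (2, array([157.5, 310.5]), [310, 157, 2, 2]) [535.5 250.2  98. ]
gr
 top (247, array([130.2, 270.7]), [260, 125, 22, 12]) [667.4 -81.9 212. ]
 top (60, array([152.7, 269.5]), [263, 151, 14, 5]) [606.2 -78.1 212. ]
 sc (161, array([201.8, 270.3]), [263, 193, 16, 18]) [ 708.  -100.9  212. ]
 sc (152, array([190.9, 266.3]), [256, 185, 22, 13]) [666.3 -81.  212. ]
 dock top (112, array([225.3, 133.2]), [120, 220, 22, 10]) [425.6 299.
[... 266 characters left out ...]
8.4]), [289, 141, 20, 9]) [ 626.2 -154.5  212. ]
 top (56, array([153.6, 298.4]), [292, 152, 14, 5]) [ 604. -154.  212.]
 sc (177, array([202.3, 244. ]), [233, 195, 24, 15]) [ 664.4 -161.6  212. ]
 sc (173, array([213.4, 248.7]), [241, 205, 17, 18]) [ 706.5 -177.4  212. ]
 dock sc (19, array([164.5, 324.6]), [322, 163, 6, 4]) [596.6 262.3  98. ]
dock [([457.3, 320.4, 0.0], 0.78)]
orange_handle [([581.2, -2.7, 164.0], 0.9)]
orange_pocket [([654.3, -2.1, 97.0], 0.86)]
orange_pack [([445.5, 417.5, 8.0], 0.85), ([507.9, 220.3, 8.0], 0.72), ([483.4, 323.6, 8.0], 0.61), ([585.9, 210.1, 8.0], 0.61)]
orange_bay [([632.5, -4.8, 80.0], 0.72), ([639.5, -0.7, 80.0], 0.69), ([366.1, -237.4, 80.0], 0.37)]
```

View pics/crop.png

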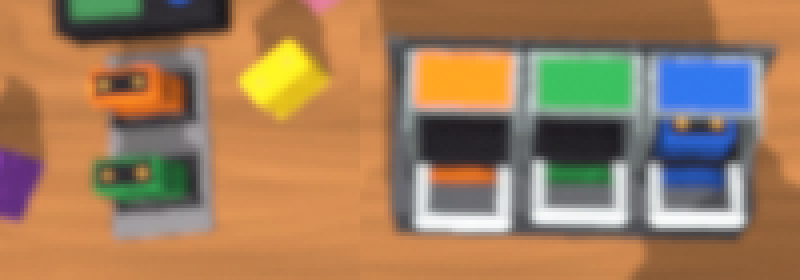

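The crop confirms both. The banded orange pack is in the dock's well nearer the charger, at crop (138,88). The bin with the orange labels is leftmost, at crop (462,80). The yellow, pink and purple blocks are decoys. Next I move above the orange handle with the gripper shut.

```bash
python3 -m crank '[[[0,0,-0.4,1],[0,0,-0.4,1],[0,0,-0.4,1],[0.3,-0.5,-0.4,0.07],[0.57,-0.91,-0.2,0],[0.57,-0.91,-0.1,0],[0.57,-0.91,-0.1,0],[0.57,-0.91,-0.1,0],[0.57,-0.91,-0.1,0],[0.57,-0.91,-0.1,0],[0.57,-0.91,-0.1,0],[0.57,-0.91,-0.1,0]]]' 1
python3 -m crank '[[[0.57,-0.91,0,0],[0.57,-0.91,0,0],[0.57,-0.91,0,0],[0.57,-0.91,0,0],[0.57,-0.91,0,0],[0.57,-0.91,0,0],[0.57,-0.91,0,0],[0.57,-0.91,0,0],[0.57,-0.91,0,0],[0.57,-0.91,0,0],[0.57,-0.91,0,0],[0.57,-0.91,0,0]]]'
python3 -m crank '[[[0.57,-0.91,0,0],[0.57,-0.91,0,0],[0.57,-0.91,0,0],[0.57,-0.91,0,0],[0.3,-0.5,0,0],[0,0,0,0],[0,0,0,0]]]'
python3 - <<'E'
from h import *
s=ctrl.read_state();print(s["eef_pos"],s["tool_rot"],s["width"],s["clock"])
im=ctrl.get_image("wrist");print(np.array(im["extrinsics"]).round(2).tolist(),np.array(im["intrinsics"]).round(1).tolist())
cv2.imwrite("pics/w1.png",im["img"][:,:,::-1])
for t,z in[("orange_handle",164),("orange_bay",80),("orange_pocket",97)]:print(t,[(np.round(r["position"],1).tolist(),atz(im,r["position"],z).round(1).tolist(),round(r["confidence"],2)) for r in ctrl.place_of("wrist",t)])
E
```

```text
clock: 2.35
eef_pos: [271.7, -439.0, 294.3]
tool_rot: [-3.141, -0.0, -0.017]
force: [1.1, -0.7, 0.1]
width: 0.1
gripper_force: 0.0
clock: 3.35
eef_pos: [447.3, -169.6, 294.2]
tool_rot: [-3.142, -0.0, -0.017]
force: [0.4, 0.2, 0.3]
width: -0.1
gripper_force: 0.0
clock: 3.93
eef_pos: [513.2, -68.3, 293.9]
tool_rot: [3.142, 0.0, -0.016]
force: [-1.7, -0.7, -0.8]
width: 0.2
gripper_force: 0.0
[513.21961128 -68.33513977 293.89219916] [ 3.14157322e+00  4.87955031e-04 -1.56756095e-02] 0.195684645235162 3.9333
[[-0.02, 0.95, 0.3, 590.81], [-1.0, -0.01, -0.01, -69.53], [-0.0, -0.3, 0.95, 437.0], [0.0, 0.0, 0.0, 1.0]] [[322.0, 0.0, 255.2], [0.0, 322.0, 190.7], [0.0, 0.0, 1.0]]
orange_handle [([94.4, 170.1], [587.2, -0.1, 164.0], 0.89)]
orange_bay [([48.1, 187.4], [630.9, -0.8, 80.0], 0.82)]
orange_pocket [([23.2, 179.6], [650.9, 1.6, 97.0], 0.85), ([240.8, 203.5], [422.3, -6.4, 97.0], 0.66)]
```

View pics/w1.png

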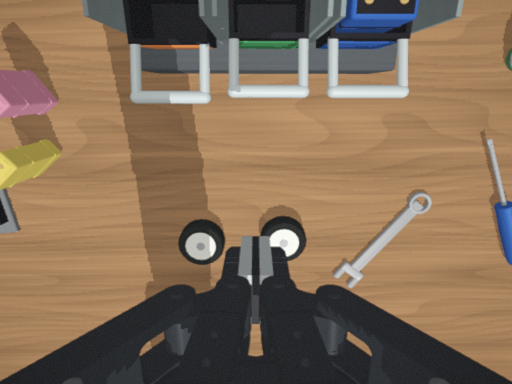

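The wrist view shows the orange handle bar at (row 97, col 132–209), about x=586, y=0. It sits a few mm further out than the other two, so the bin may already be slightly ajar. The gap for hooking is behind the bar at x≈607.

```bash
python3 -m crank '[[[0.74,-0.55,0,0],[0.74,-0.55,0,0],[0.74,-0.55,0,0],[0.74,-0.55,0,0],[0.74,-0.55,0,0],[0,0,0.6,0],[0,0,1,0],[0,0,1,0],[0,0,1,0],[0,0,0.4,0],[0,0,0,0],[0,0,0,0]]]'
python3 - <<'E'
from h import *
im=ctrl.get_image("wrist")
s=ctrl.read_state();print(s["eef_pos"])
cv2.imwrite("pics/w2.png",im["img"][:,:,::-1])
E
```

```text
clock: 5.13
eef_pos: [607.7, -3.4, 194.2]
tool_rot: [3.141, 0.0, -0.021]
force: [0.2, -0.1, 0.7]
width: -0.1
gripper_force: 0.0
[608.45188083  -3.17501875 195.11477232]
```

View pics/w2.png

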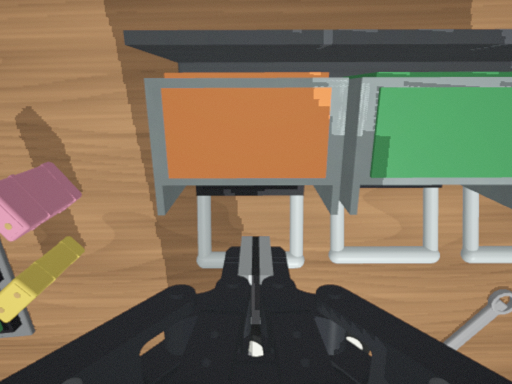

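Bar at (260, 198–303), fingertips between the bar and the face at (240,256). Going down, then pulling out.

```bash
python3 -m crank '[[[0,0,0.6,0],[0,0,0.7,0],[0,0,0.7,0],[0,0,0,0],[0,0,0,0]]]'
python3 -m crank '[[[-0.17,0,0.11,0],[-0.17,0,0.11,0],[-0.17,0,0.11,0],[-0.17,0,0.11,0],[-0.17,0,0.11,0],[-0.17,0,0.11,0],[-0.17,0,0.11,0],[0,0,0,0],[0,0,0,0]]]'
```

```text
clock: 5.6
eef_pos: [608.1, -2.9, 144.8]
tool_rot: [3.142, -0.001, -0.02]
force: [1.6, 0.4, 0.6]
width: 0.1
gripper_force: 0.0
clock: 6.35
eef_pos: [581.0, -2.2, 124.6]
tool_rot: [-3.141, -0.007, -0.02]
force: [8.7, -1.4, -5.9]
width: -0.2
gripper_force: 4.2
```

```bash
python3 -m crank '[[[-0.16,0,0.1,0],[-0.16,0,0.1,0],[-0.1,0,0,0],[0,0,0,0],[0,0,0,0],[0,0,0,0]]]'
python3 - <<'E'
from h import *
for c in("wrist","top"):
  im=ctrl.get_image(c)
  for t,z in[("orange_handle",137),("orange_pocket",110)]:print(t,[(np.round(r["position"],1).tolist(),atz(im,r["position"],z).round(1).tolist(),round(r["confidence"],2)) for r in ctrl.place_of(c,t)])
E
```

```text
clock: 6.85
eef_pos: [577.1, -2.0, 120.7]
tool_rot: [-3.141, -0.02, -0.02]
force: [20.0, -0.8, -13.5]
width: -0.3
gripper_force: 9.7
orange_handle []
orange_pocket []
orange_handle []
orange_pocket []
```

```bash
python3 -m crank '[[[0.4,0,0,0],[0,0,0,0],[0,0,-0.6,0],[0,0,-1,0],[0,0,-1,0],[-1,0,-1,0],[-1,0,-1,0],[-1,0,-1,0],[-1,0,-0.4,0],[0,0,0,0]]]' -0.2
python3 - <<'E'
from h import *
for c in("wrist","top"):
  im=ctrl.get_image(c)
  cv2.imwrite(f"pics/{c}3.png",im["img"][:,:,::-1])
  for t,z in[("orange_handle",137),("orange_pocket",110),("orange_hinge",92)]:print(t,[(np.round(r["position"],1).tolist(),atz(im,r["position"],z).round(1).tolist(),round(r["confidence"],2)) for r in ctrl.place_of(c,t)])
print(ctrl.read_state()["eef_pos"],ctrl.read_state()["width"])
E
```

```text
clock: 7.98
eef_pos: [472.3, -0.2, 271.5]
tool_rot: [3.141, 0.002, -0.02]
force: [-0.4, 0.6, -1.3]
width: 51.4
gripper_force: 0.0
orange_handle [([53.6, 249.9], [576.1, 2.1, 137.0], 0.86)]
orange_pocket []
orange_hinge [([160.2, 13.5], [484.5, 246.5, 92.0], 0.7)]
orange_handle [([224.9, 132.7], [423.8, 289.5, 137.0], 0.62)]
orange_pocket []
orange_hinge []
[ 4.77514404e+02 -1.69689638e-01  2.68731730e+02] 51.395200400172435
```

View pics/wrist3.png

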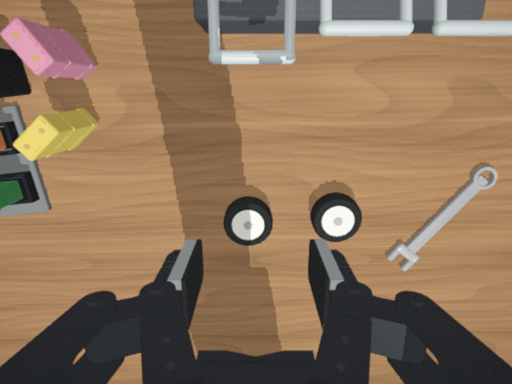

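```bash
python3 - <<'E'
from h import *
im=ctrl.get_image("wrist"); g=cv2.cvtColor(im["img"],cv2.COLOR_RGB2GRAY).astype(int)
print(ctrl.read_state()["eef_pos"])
for c in(235,250,265,365,385,460,480):
    col=g[5:100,c]; r=np.where(col>165)[0]+5; print(c,r.tolist(),col[:70:3].tolist() if len(r)==0 else"")
for rc in([57.5,252],[53,252],[28,366],[28,477]):
    print(rc,[atz(im,rc,z).round(1).tolist() for z in(164,155,145,137)])
E
```

```text
[ 4.77489597e+02 -1.80975855e-01  2.68828075e+02]
235 [58, 59, 60, 61, 62, 63, 64, 65, 66, 67, 68, 69, 70, 71] 
250 [58, 59, 60, 61, 62, 63, 64, 65, 66, 67, 68, 69, 70, 71] 
265 [57, 58, 59, 60, 61, 62, 63, 64, 65, 66, 67] 
365 [28, 29, 30, 31, 32, 33, 34, 35, 36, 37, 38, 39, 40, 41, 42, 43] 
385 [28, 29, 30, 31, 32, 33, 34, 35, 36, 37, 38, 39, 40, 41, 42, 43] 
460 [28, 29, 30, 31, 32, 33, 34, 35, 36, 37, 38, 39, 40, 41, 42] 
480 [28, 29, 30, 31, 32, 33, 34, 35, 36, 37, 38, 39, 40, 41, 42] 
[57.5, 252] [[576.0, 0.3, 164.0], [576.7, 0.4, 155.0], [577.6, 0.5, 145.0], [578.2, 0.6, 137.0]]
[53, 252] [[578.9, 0.3, 164.0], [579.8, 0.3, 155.0], [580.7, 0.4, 145.0], [581.5, 0.5, 137.0]]
[28, 366] [[593.4, -79.4, 164.0], [594.8, -82.2, 155.0], [596.3, -85.3, 145.0], [597.6, -87.8, 137.0]]
[28, 477] [[591.9, -156.5, 164.0], [593.2, -162.2, 155.0], [594.7, -168.4, 145.0], [595.9, -173.4, 137.0]]
```

View pics/top3.png

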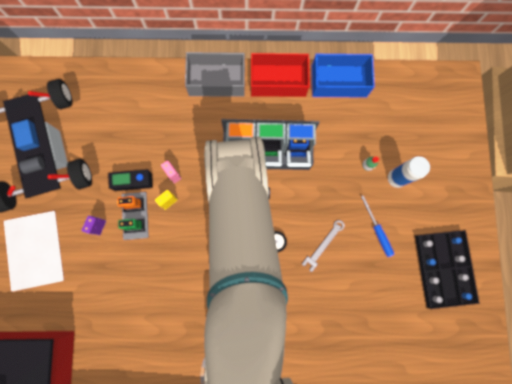

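The bar is back at x≈573 (row 64), so the bin is only half tipped. The fingers opened inside the handle and dragged it up. I'll hook it again and this time keep the gripper shut on the way out.

```bash
python3 -m crank '[[[0.8,0,0,0],[0.8,0,0,0],[0.8,0,0,0],[0.8,0,0,0],[0.8,0,0,0],[0.7,0,0,0],[0,0,0.6,0],[0,0,1,0],[0,0,1,0],[0,0,0.6,0],[0,0,0,0],[0,0,0,0]]]' 1
python3 - <<'E'
from h import *
im=ctrl.get_image("wrist");g=cv2.cvtColor(im["img"],cv2.COLOR_RGB2GRAY).astype(int)
e=ctrl.read_state()["eef_pos"];print(e)
r=[float(np.mean(np.where(g[230:330,c]>165)[0]+230)) for c in range(205,236,5)];print(r)
print(atz(im,[np.nanmedian(r),255],150))
E
```

```text
clock: 9.43
eef_pos: [594.5, -2.5, 188.6]
tool_rot: [3.141, 0.002, -0.02]
force: [0.3, -0.1, 0.3]
width: 0.1
gripper_force: 0.0
[595.36880437  -2.50310599 189.78806448]
[246.0, 246.0, 256.0, 256.0, nan, nan, nan]
[574.31846569  -1.85077732 150.        ]
  return _methods._mean(a, axis=axis, dtype=dtype,
  ret = ret.dtype.type(ret / rcount)
```

```bash
python3 -m crank '[[[0,0,0.7,0],[0,0,0.8,0],[0,0,0.7,0],[0,0,0,0],[0,0,0,0],[-0.16,0,0.1,0],[-0.16,0,0.1,0],[-0.16,0,0.1,0],[-0.16,0,0.1,0],[-0.16,0,0.1,0],[-0.16,0,0.1,0],[0,0,0,0]]]'
python3 -m crank '[[[-0.12,0,0,0],[-0.12,0,0,0],[0,0,0,0],[0,0,0,0],[0,0,0,0]]]'
```

```text
clock: 10.48
eef_pos: [577.9, -2.1, 120.7]
tool_rot: [-3.141, -0.016, -0.02]
force: [13.4, -0.6, -9.7]
width: -0.2
gripper_force: 7.0
clock: 10.9
eef_pos: [577.1, -1.8, 121.9]
tool_rot: [-3.14, -0.026, -0.02]
force: [20.9, -0.5, -14.0]
width: 0.2
gripper_force: 11.1
```

```bash
python3 -m crank '[[[0.3,0,0,0],[0.25,0,0,0],[0,0,0,0],[0,0,0,0]]]'
```

```text
clock: 11.23
eef_pos: [577.6, -2.2, 119.5]
tool_rot: [3.141, 0.002, -0.02]
force: [-0.5, 0.5, -0.2]
width: -0.3
gripper_force: 0.0
```

```bash
python3 -m crank '[[[0,0,-0.5,0],[0,0,-1,0],[0,0,-1,0],[-0.6,0,-1,0],[-0.6,0,-1,0],[-1,0,-1,0],[-1,0,-1,0],[-1,0,-0.4,0],[0,0,0,0],[0,0,0,0]]]'
python3 - <<'E'
from h import *
im=ctrl.get_image("wrist"); g=cv2.cvtColor(im["img"],cv2.COLOR_RGB2GRAY).astype(int)
print(ctrl.read_state()["eef_pos"])
b=cv2.resize(im["img"][:130,150:350,::-1],(600,390));cv2.imwrite("pics/w4.png",b)
for c in(235,245,255,265,275):
    r=np.where(g[0:130,c]>160)[0]; print(c,r.tolist())
    if len(r): print([atz(im,[r.mean(),c],z).round(1).tolist() for z in(155,145,137)])
for t,z in [("orange_pocket",110),("orange_handle",137)]:print(t,[(np.round(r["position"],1).tolist(),atz(im,r["position"],z).round(1).tolist(),round(r["confidence"],2)) for r in ctrl.place_of("wrist",t)])
E
```

```text
clock: 12.07
eef_pos: [472.1, -0.2, 292.9]
tool_rot: [3.141, -0.001, -0.02]
force: [0.7, 1.2, -0.1]
width: 0.1
gripper_force: 0.0
[ 4.72967549e+02 -1.33728293e-01  2.92226194e+02]
235 [69, 70, 71, 72, 73, 74, 75, 76, 77, 78, 79, 80]
[[560.9, 14.9, 155.0], [561.3, 15.5, 145.0], [561.7, 15.9, 137.0]]
245 [69, 70, 71, 72, 73, 74, 75, 76, 77, 78, 79, 80]
[[560.8, 6.7, 155.0], [561.2, 7.0, 145.0], [561.5, 7.2, 137.0]]
255 [69, 70, 71, 72, 73, 74, 75, 76, 77, 78, 79, 80]
[[560.6, -1.6, 155.0], [561.0, -1.6, 145.0], [561.3, -1.5, 137.0]]
265 [69, 70, 71, 72, 73, 74, 75, 76, 77, 78, 79, 80]
[[560.5, -9.8, 155.0], [560.8, -10.1, 145.0], [561.2, -10.3, 137.0]]
275 [69, 70, 71, 72, 73, 74, 75, 76, 77, 78, 79, 80]
[[560.3, -18.0, 155.0], [560.7, -18.6, 145.0], [561.0, -19.0, 137.0]]
orange_pocket [([73.3, 251.2], [563.5, 2.1, 110.0], 0.37)]
orange_handle [([71.0, 251.9], [564.3, 1.1, 137.0], 0.74), ([155.0, 23.9], [494.3, 217.4, 137.0], 0.56)]
```

```bash
python3 -m crank '[[[-0.3,-1,0,0],[-0.3,-1,0,0],[-0.2,-1,0,0],[-0.2,-1,0,0],[0,-1,0,0],[0,-1,0,0],[0,-1,0,0],[0,-1,0,0],[0,-1,0,0],[0,-1,0,0],[0,-1,0,0],[0,-0.8,0,0]]]' -0.2
python3 -m crank '[[[0,0,0,0],[0,0,0,0]]]'
python3 - <<'E'
from h import *
im=ctrl.get_image("wrist"); print(ctrl.read_state()["eef_pos"],ctrl.read_state()["tool_rot"])
cv2.imwrite("pics/w5.png",cv2.resize(im["img"][:,:,::-1],(768,576)))
h=cv2.cvtColor(im["img"],cv2.COLOR_RGB2HSV)
for nm,lo,hi in[("or",(6,170,90),(18,255,255)),("gr",(45,110,40),(85,255,255))]:
    m=cv2.inRange(h,np.array(lo),np.array(hi));n,l,s,ce=cv2.connectedComponentsWithStats(m)
    for i in sorted(range(1,n),key=lambda i:-s[i][4])[:4]: print(nm,s[i].tolist(),ce[i][::-1].round(1),atz(im,ce[i][::-1],98).round(1))
for t,z in[("dock",0),("orange_pack",8),("green_pack",8)]:print(t,[(np.round(r["position"],1).tolist(),atz(im,r["position"],z).round(1).tolist(),round(r["confidence"],2)) for r in ctrl.place_of("wrist",t)])
E
```

```text
clock: 13.22
eef_pos: [454.3, 297.7, 290.7]
tool_rot: [3.141, 0.002, -0.019]
force: [1.1, -0.2, 0.4]
width: 51.1
gripper_force: 0.0
clock: 13.38
eef_pos: [454.1, 296.4, 290.6]
tool_rot: [3.141, 0.002, -0.017]
force: [0.5, -0.6, 0.1]
width: 51.2
gripper_force: 0.0
[454.43939092 294.89488956 290.77882382] [ 3.13970854e+00  1.83862337e-03 -1.95472595e-02]
or [233, 107, 12, 5, 26] [109.4 239.4] [511.4 311.4  98. ]
or [222, 109, 11, 5, 22] [110.7 226.6] [510.3 324.4  98. ]
or [215, 110, 6, 4, 13] [112.  218.1] [509.2 333.1  98. ]
or [246, 110, 3, 5, 7] [112.1 247. ] [508.5 303.8  98. ]
gr [212, 158, 44, 38, 821] [171.9 234.5] [446.2 318.8  98. ]
dock [([139.4, 238.7], [466.1, 318.4, 0.0], 0.59)]
orange_pack [([167.7, 160.2], [430.9, 425.7, 8.0], 0.92), ([106.2, 315.9], [508.1, 217.7, 8.0], 0.81), ([32.5, 322.2], [593.6, 213.6, 8.0], 0.81), ([115.8, 230.2], [498.0, 327.9, 8.0], 0.56)]
green_pack [([165.8, 236.4], [431.7, 322.2, 8.0], 0.8)]
```

View pics/w5.png

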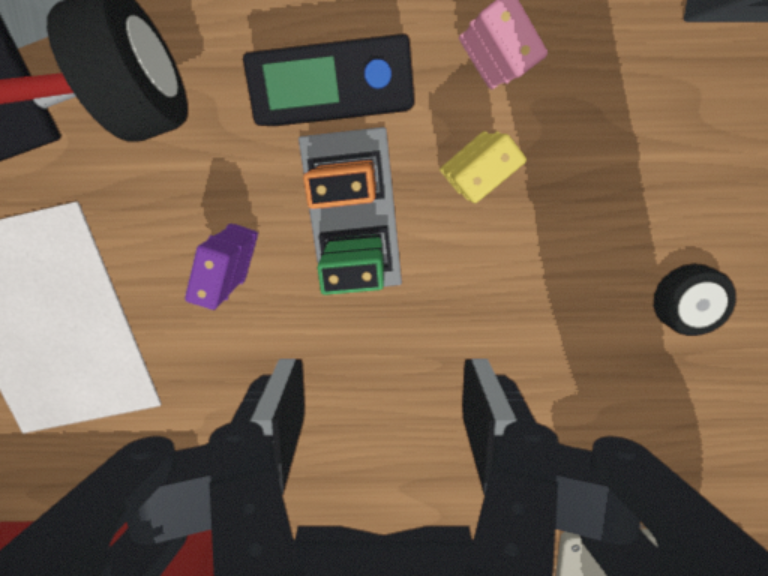

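The wrist view (768 px) shows the orange pack's top at (340,187) and the green one's at (351,278). The dock is turned about +0.1 rad, and nothing sits between the wells and the finger positions.

```bash
python3 - <<'E'
from h import *
im=ctrl.get_image("wrist"); print(ctrl.read_state()["eef_pos"],ctrl.read_state()["tool_rot"])
P={}
for nm,cs in[("or",[(306,173),(372,165),(376,201),(310,208)]),("gr",[(318,267),(381,261),(385,290),(321,295)])]:
    w=np.array([atz(im,(r/1.5,c/1.5),98) for c,r in cs])[:,:2];print(nm,w.round(1).tolist(),w.mean(0).round(1));P[nm]=w.mean(0)
    print(np.linalg.norm(w[0]-w[1]),np.linalg.norm(w[1]-w[2]), np.arctan2(-(w[0]-w[1])[0],(w[0]-w[1])[1]))
d=P["or"]-P["gr"];print(np.linalg.norm(d),np.arctan2(d[1],d[0]))
E
```

```text
[454.80355595 294.02135599 291.84366887] [ 3.14069346e+00  2.47873697e-04 -2.17911131e-02]
or [[507.2, 345.1], [511.5, 300.0], [487.2, 297.9], [483.4, 343.9]] [497.3 321.7]
45.28888931896108 24.38397684896501 0.09536467735808496
gr [[440.8, 341.0], [444.2, 295.4], [422.2, 293.0], [419.4, 340.2]] [431.6 317.4]
45.74759800711876 22.156522278373878 0.07606386427828633
65.82702053722076 0.06567446133240108
```

```bash
python3 -m crank '[[[0,0,0,-0.65],[0,0,0,-0.65],[0.6,-0.32,0.3,0],[0.6,-0.32,0.6,0],[0.6,-0.32,1,0],[0,0,1,0],[0,0,1,0],[0,0,1,0],[0,0,0.7,0],[0,0,0.4,0],[0,0,0,0],[0,0,0,0]]]' -0.5
python3 - <<'E'
from h import *
im=ctrl.get_image("wrist"); s=ctrl.read_state();print(s["eef_pos"],s["tool_rot"],s["width"])
cv2.imwrite("pics/w6.png",cv2.resize(im["img"][:,:,::-1],(768,576)))
print(proj(im,s["eef_pos"]))
E
```

```text
clock: 14.63
eef_pos: [497.6, 322.7, 142.4]
tool_rot: [3.142, -0.0, 0.083]
force: [0.8, 0.0, -0.1]
width: 64.4
gripper_force: 0.0
[498.08263605 323.24232604 143.12110429] [-3.14075195e+00 -1.60032677e-03  8.36439673e-02] 63.876654218488305
[np.float64(252.1443492499487), np.float64(254.46509794022668)]
```

View pics/w6.png

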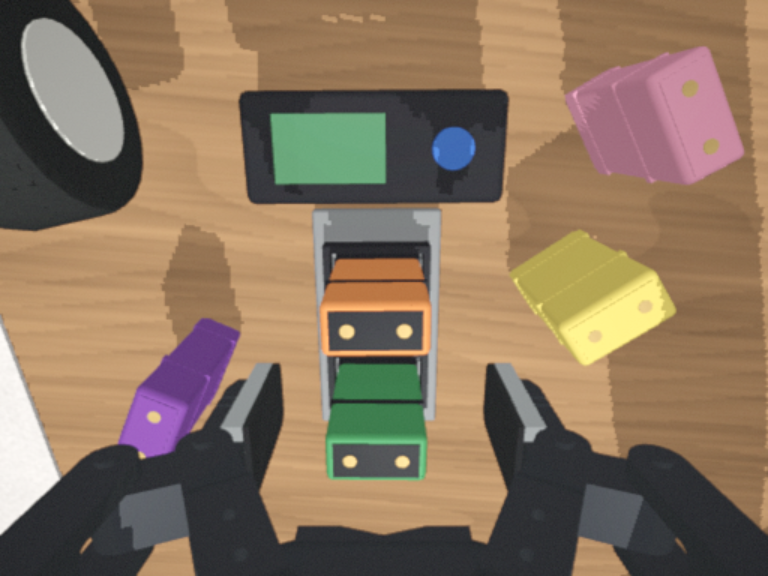

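The pack top is centred between the fingers at (376,330), with green behind it at (376,455). Nothing is in the fingers' way, so I descend and grip.

```bash
python3 -m crank '[[[-0.04,-0.06,0.6,0],[0,0,1,0],[0,0,0.8,0],[0,0,0.32,0],[0,0,0,0],[0,0,0,0]]]'
python3 -m crank '[[[0,0,0,0],[0,0,0,0],[0,0,0,0],[0,0,0,0],[0,0,0,0],[0,0,0,0]]]' 1
```

```text
clock: 15.18
eef_pos: [496.9, 324.9, 75.2]
tool_rot: [-3.141, -0.001, 0.084]
force: [0.0, -0.3, 0.4]
width: 64.0
gripper_force: 0.0
clock: 15.68
eef_pos: [497.4, 325.6, 76.0]
tool_rot: [-3.14, -0.003, 0.084]
force: [-0.2, 0.2, 6.7]
width: 45.9
gripper_force: 62.0
```

```bash
python3 -m crank '[[[0,0,-0.2,0],[0,0,-0.4,0],[0,0,-0.8,0],[0,0,-1,0],[0,0,-1,0],[0,0,-1,0],[0,0,-1,0],[0,0,-1,0],[0,0,-1,0],[0,0,-1,0],[0,0,-0.5,0],[0,0,0,0]]]'
```

```text
clock: 16.68
eef_pos: [497.4, 325.4, 300.8]
tool_rot: [-3.138, -0.006, 0.084]
force: [-0.3, 0.8, -1.5]
width: 45.9
gripper_force: 61.8
```

```bash
python3 -m crank '[[[0,0.4,0,0.65],[0.02,1,0,0.65],[0.02,1,0,0],[0.02,1,0,0],[0.02,1,0,0],[0.02,1,0,0],[0.02,1,0,0],[0.02,1,0,0],[0.02,1,0,0],[0.02,1,0,0],[0.02,1,0,0],[0.02,1,0,0]]]'
python3 -m crank '[[[0.02,0.9,0,0],[0.02,0.6,0,0],[0,0,0,0],[0,0,0,0],[0,0,0,0]]]'
python3 - <<'E'
from h import *
im=ctrl.get_image("wrist"); s=ctrl.read_state();print(s["eef_pos"],s["tool_rot"],s["width"])
cv2.imwrite("pics/w7.png",cv2.resize(im["img"][:,:,::-1],(768,576)))
g=cv2.cvtColor(im["img"],cv2.COLOR_RGB2GRAY).astype(int)
for t,z in [("orange_pocket",108),("orange_handle",137),("orange_hinge",92),("orange_pack",s["eef_pos"][2]-68)]:print(t,[(np.round(r["position"],1).tolist(),atz(im,r["position"],z).round(1).tolist(),round(r["confidence"],2)) for r in ctrl.place_of("wrist",t)])
E
```

```text
clock: 17.68
eef_pos: [497.2, 38.1, 295.8]
tool_rot: [3.141, 0.002, -0.02]
force: [-0.7, 0.2, -1.0]
width: 45.6
gripper_force: 61.9
clock: 18.1
eef_pos: [498.1, 3.1, 296.1]
tool_rot: [-3.141, 0.001, -0.019]
force: [0.1, 0.3, -1.1]
width: 45.9
gripper_force: 62.0
[498.20563856   3.38666767 296.22875222] [-3.14077081e+00  8.56876017e-04 -1.79299856e-02] 46.01540967816728
orange_pocket [([11.3, 257.3], [642.8, -1.2, 108.0], 0.58)]
orange_handle [([104.7, 254.0], [561.4, 3.3, 137.0], 0.93)]
orange_hinge [([30.8, 257.3], [629.1, -1.1, 92.0], 0.73), ([199.1, 29.7], [459.8, 261.9, 92.0], 0.22), ([173.6, 27.8], [489.7, 257.1, 92.0], 0.21)]
orange_pack [([204.4, 255.2], [498.5, 3.2, 228.2], 0.82), ([141.3, 94.9], [544.5, 107.6, 228.2], 0.78), ([77.3, 95.6], [584.0, 100.4, 228.2], 0.66)]
```

View pics/w7.png

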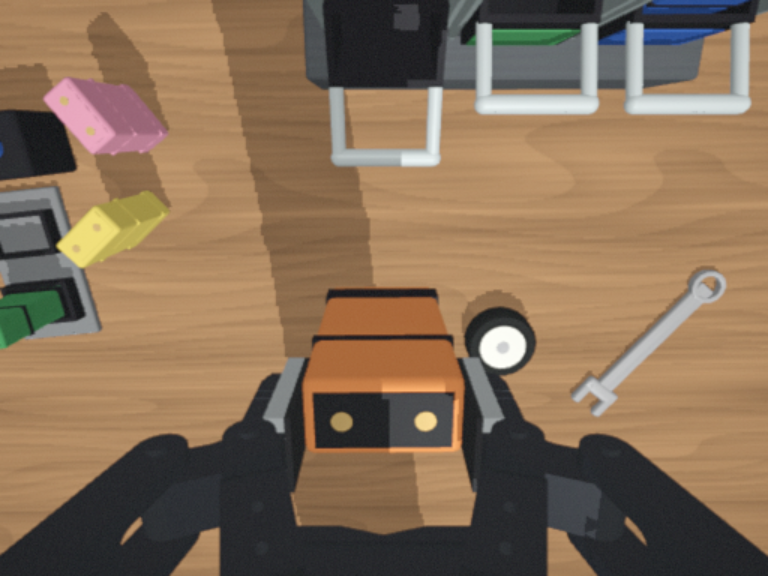

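The pack hangs straight in the fingers at (384,420). The tipped orange bin is ahead, with its handle at (386,158) and rim at (387,85). The tool cannot tilt, so I'll turn the pack in the fingers about the closing axis by levering it against the front wall. First I work out the hand path.

```bash
cat > path.py <<'E'
import numpy as np
H=np.array([630.,92.]);R=lambda a,p:np.array([p[0]*np.cos(a)-p[1]*np.sin(a),p[0]*np.sin(a)+p[1]*np.cos(a)])
def tcp(phi,d,gap=0,th=.48,piv=80.5,off=13): return H+R(th,(4+gap,66-d))+R(phi,(12.5,piv))-[0,off]
if __name__=="__main__":
    for phi,d,g in[(0,-15,2),(0,5,0),(.1,8,0),(.2,16,0),(.3,28,0),(.4,45,1),(.48,50,2),(.48,60,3)]: print(phi,d,tcp(phi,d,g).round(1))
E
python3 path.py; python3 -m crank '[[[0.5,0.04,0,0],[1,0.04,0,0],[1,0,0,0],[1,0,0,0],[0.7,0,0,0],[0.4,0,0,0],[0.18,0,0,0],[0,0,0,0],[0,0,0,0]]]'
```

```text
0 -15 [610.4 234.1]
0 5 [617.9 215.5]
0.1 8 [611.2 213.6]
0.2 16 [606.7 206.6]
0.3 28 [604.2 195.2]
0.4 45 [604.9 178.9]
0.48 50 [601.8 173.1]
0.48 60 [607.4 164.7]
clock: 19.1
eef_pos: [617.3, -2.1, 296.3]
tool_rot: [-3.142, 0.001, -0.019]
force: [0.5, -0.3, -1.6]
width: 45.7
gripper_force: 62.0
```

```bash
python3 -m crank '[[[0,-0.04,0.5,0],[0,0,1,0],[0,0,0.9,0],[0,0,0.6,0],[0,0,0,0],[0,0,0,0]]]'
python3 -m crank '[[[0,0,0.1,0],[0,0,0.1,0],[0,0,0,0],[0,0,0,0]]]'
```

```text
clock: 19.6
eef_pos: [617.1, -1.3, 221.6]
tool_rot: [3.142, 0.001, -0.02]
force: [-0.1, -0.0, -1.2]
width: 45.9
gripper_force: 62.5
clock: 19.93
eef_pos: [618.4, -1.4, 216.9]
tool_rot: [-3.142, -0.001, -0.02]
force: [0.2, -0.7, -1.6]
width: 45.9
gripper_force: 62.6
```

```bash
python3 - <<'E'
from h import *
im=ctrl.get_image("scene")
cv2.imwrite("pics/s8.png",cv2.resize(im["img"][150:240,210:330,::-1],(800,600),interpolation=2))
E
```

```text
(no output)
```

View pics/s8.png

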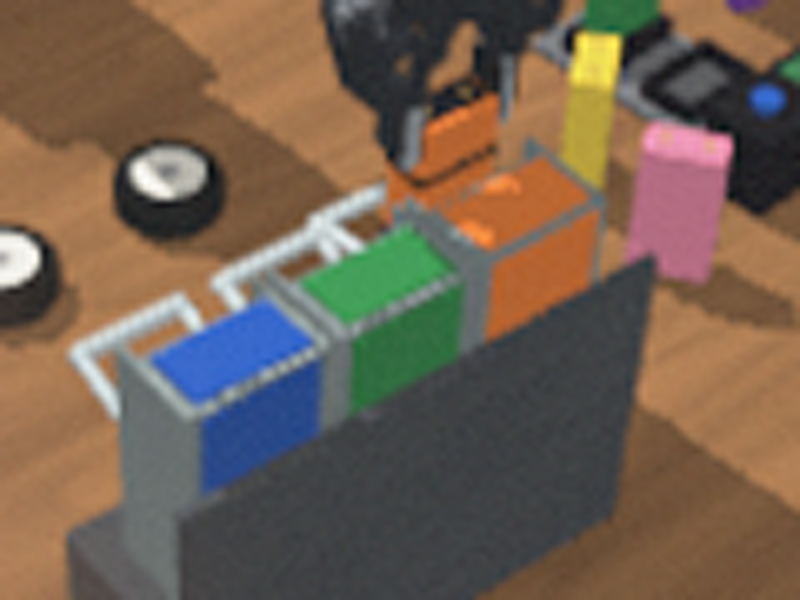

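I've now viewed 11 pictures, one over the limit of 10. I won't view any more and will go on by force readings and numbers. No contact yet, so I start levering.

```bash
python3 -m crank '[[[0,0,0.08,0],[-0.12,0,0,0],[-0.12,0,0,0],[-0.12,0,0,0],[0,0,0,0],[0,0,0,0]]]'
```

```text
clock: 20.48
eef_pos: [612.6, -1.1, 216.0]
tool_rot: [-3.141, -0.009, -0.02]
force: [7.3, -0.5, -1.0]
width: 45.8
gripper_force: 62.5
```

```bash
python3 -m crank '[[[-0.12,0,0.02,0],[-0.12,0,0.02,0],[-0.12,0,0.02,0],[0,0,0,0],[0,0,0,0]]]'
python3 - <<'E'
from h import *
s=ctrl.read_state();im=ctrl.get_image("wrist");h=cv2.cvtColor(im["img"],cv2.COLOR_RGB2HSV)
# gold contacts / top face outline rows
m=cv2.inRange(h,np.array((5,150,80)),np.array((20,255,255)));
for c in(210,230,250,270,290):
    r=np.where(m[150:340,c])[0]+150; print(c,(r.min(),r.max()) if len(r) else None, [int(x) for x in r[np.where(np.diff(r)>3)[0]]],[int(x) for x in r[np.where(np.diff(r)>3)[0]+1]])
E
```

```text
clock: 20.9
eef_pos: [605.2, -0.8, 215.9]
tool_rot: [-3.141, -0.013, -0.02]
force: [6.6, 0.7, 4.1]
width: 46.1
gripper_force: 63.2
210 (np.int64(150), np.int64(297)) [159, 262] [222, 295]
230 (np.int64(150), np.int64(297)) [159, 216, 262] [184, 220, 296]
250 (np.int64(150), np.int64(297)) [159, 216, 256, 262] [184, 220, 262, 296]
270 (np.int64(150), np.int64(297)) [158, 215, 256, 262] [184, 220, 262, 296]
290 (np.int64(150), np.int64(297)) [158, 215, 260] [185, 220, 296]
```

```bash
cat > tilt.py <<'E'
from h import *
from scipy.optimize import least_squares
# row of a pack point (front face xl=12.5) in the wrist view, pivot at TCP+13
K=322.;c0=190.7
def row(phi,xl,zl,dx=0,dz=0,piv=80.5):
    z=zl-piv; x=xl*np.cos(phi)-z*np.sin(phi)+dx; zz=xl*np.sin(phi)+z*np.cos(phi)+13+dz
    p=np.array([x-77.6,zz-143.1]); f=np.array([-.3,-.954]);u=np.array([.954,-.3])
    return c0-K*(p@u)/(p@f)
if __name__=="__main__":
    from scipy.optimize import brentq
    z1=brentq(lambda z:row(0,12.5,z)-200,0,80);z2=brentq(lambda z:row(0,12.5,z)-227.5,0,89)
    print("heights",z1,z2,"top edges",row(0,12.5,90),row(0,-12.5,90))
    im=ctrl.get_image("wrist");h=cv2.cvtColor(im["img"],cv2.COLOR_RGB2HSV)
    m=cv2.inRange(h,np.array((5,150,80)),np.array((20,255,255)))
    R=[]
    for c in range(235,272,3):
        r=np.where(m[100:340,c])[0]+100; i=np.where(np.diff(r)>3)[0]; R.append((r[i].tolist(),r[i+1].tolist(),int(r.max())))
    print(R[0],R[6],R[-1]); s=ctrl.read_state();print(s["eef_pos"],s["force"])
    for phi in np.arange(0,.56,.08):print(round(phi,2),[round(row(phi,*q),1) for q in[(12.5,z1),(12.5,z2),(12.5,90),(-12.5,90)]])
E
python3 tilt.py
```

```text
heights 22.71817142337048 64.22049455155076 top edges 252.7287556173764 303.50551848786336
([159, 216, 262], [184, 220, 296], 297) ([159, 216, 256, 262], [184, 220, 262, 297], 297) ([159, 215, 256, 262], [184, 220, 262, 296], 297)
[605.18335781  -0.81589964 215.9104727 ] [6.75483358 0.47906579 4.32380082]
0.0 [np.float64(200.0), np.float64(227.5), np.float64(252.7), np.float64(303.5)]
0.08 [np.float64(193.5), np.float64(226.0), np.float64(255.6), np.float64(303.4)]
0.16 [np.float64(187.3), np.float64(224.7), np.float64(258.5), np.float64(303.1)]
0.24 [np.float64(181.2), np.float64(223.7), np.float64(261.6), np.float64(302.5)]
0.32 [np.float64(175.3), np.float64(222.9), np.float64(264.7), np.float64(301.7)]
0.4 [np.float64(169.7), np.float64(222.4), np.float64(267.8), np.float64(300.8)]
0.48 [np.float64(164.4), np.float64(222.1), np.float64(271.0), np.float64(299.6)]
0.56 [np.float64(159.3), np.float64(222.2), np.float64(274.1), np.float64(298.2)]
```

```bash
python3 -m crank '[[[0,0,0.12,0],[0,0,0.12,0],[-0.04,0,0.12,0],[0,0,0,0]]]'
python3 tilt.py | sed -n 2,3p
```

```text
clock: 21.33
eef_pos: [604.9, -0.7, 207.2]
tool_rot: [-3.141, -0.014, -0.02]
force: [8.2, -1.4, 5.8]
width: 45.6
gripper_force: 63.6
([162, 213, 262], [179, 218, 295], 296) ([162, 213, 257, 262], [179, 219, 262, 295], 295) ([162, 213, 257, 262], [179, 219, 262, 295], 295)
[604.97378223  -0.78064216 207.21474326] [8.02271708 0.374343   5.65557282]
```

```bash
python3 -m crank '[[[-0.03,0,0.12,0],[-0.03,0,0.12,0],[-0.03,0,0.12,0],[-0.03,0,0.12,0],[0,0,0,0],[0,0,0,0]]]'
python3 tilt.py | sed -n 2,3p
```

```text
clock: 21.88
eef_pos: [601.4, -0.8, 194.7]
tool_rot: [-3.141, -0.013, -0.02]
force: [7.5, -0.4, 4.2]
width: 45.8
gripper_force: 63.5
([160, 208, 263], [178, 214, 293], 293) ([160, 209, 257, 263], [178, 214, 263, 293], 293) ([160, 209, 256, 263], [178, 214, 261, 293], 293)
[601.38708348  -0.72156938 194.71876785] [ 7.3712191  -0.23244333  2.88941592]
```

```bash
python3 -m crank '[[[-0.02,0,0.13,0],[-0.02,0,0.13,0],[0,0,0.13,0],[0,0,0.13,0],[0,0,0.12,0],[0,0,0,0],[0,0,0,0]]]'
python3 tilt.py | sed -n 2,3p
```

```text
clock: 22.52
eef_pos: [600.1, -0.8, 178.4]
tool_rot: [-3.141, -0.012, -0.02]
force: [6.6, 0.2, 1.6]
width: 46.0
gripper_force: 63.3
([166, 205], [184, 211], 264) ([166, 205], [184, 211], 264) ([166, 205, 258], [184, 211, 264], 264)
[600.09368166  -0.74970193 178.36388429] [7.44791734 1.25161676 2.24364581]
```

```bash
python3 -m crank '[[[0.04,0,0.12,0],[0.05,0,0.12,0],[0.05,0,0.12,0],[0.05,0,0.1,0],[0,0,0,0],[0,0,0,0]]]'
python3 tilt.py | sed -n 2,3p
```

```text
clock: 23.07
eef_pos: [605.6, -0.9, 167.2]
tool_rot: [-3.141, -0.013, -0.02]
force: [7.7, 0.3, 2.9]
width: 46.0
gripper_force: 63.5
([191, 205], [202, 211], 264) ([190, 205], [202, 211], 264) ([190, 205], [202, 211], 264)
[605.61418488  -0.83614789 167.17277341] [ 7.2438837  -0.87603596  2.40725845]
```

```bash
python3 -m crank '[[[0.02,0,0.06,0],[0.02,0,0.06,0],[0,0,0,0],[0,0,0,0]]]'
python3 -m crank '[[[0.02,0,0.06,0],[0.02,0,0.06,0],[0,0,0,0],[0,0,0,0]]]'
```

```text
clock: 23.45
eef_pos: [606.3, -0.8, 164.5]
tool_rot: [-3.141, -0.013, -0.02]
force: [6.5, -0.4, 5.3]
width: 46.0
gripper_force: 63.7
clock: 23.78
eef_pos: [607.6, -0.9, 162.9]
tool_rot: [-3.141, -0.014, -0.019]
force: [2.6, -0.1, 13.7]
width: 45.9
gripper_force: 64.6
```

```bash
python3 -m crank '[[[-0.06,0,0,0],[-0.06,0,0,0],[-0.06,0,0,0],[0,0,0,0],[0,0,0,0]]]'
python3 - <<'E'
from h import *
for c in ("top","wrist","scene"):
  im=ctrl.get_image(c)
  for t,z in [("orange_handle",137),("orange_pack",0)]:print(c,t,[(np.round(r["position"],1).tolist(),atz(im,r["position"],z).round(1).tolist(),round(r["confidence"],2)) for r in ctrl.place_of(c,t)][:5])
im=ctrl.get_image("wrist")
h=cv2.cvtColor(im["img"],cv2.COLOR_RGB2HSV);m=cv2.inRange(h,np.array((5,120,50)),np.array((22,255,255)))
print([ (c,int(v.min()),int(v.max())) for c in (215,230,255,280,295) for v in [np.where(m[180:340,c])[0]+180] if len(v)])
E
```

```text
clock: 24.2
eef_pos: [601.7, -0.7, 161.4]
tool_rot: [-3.141, -0.011, -0.019]
force: [4.1, 0.7, 7.5]
width: 45.4
gripper_force: 63.6
top orange_handle []
top orange_pack [([222.5, 99.4], [441.6, 428.8, 0.0], 0.78), ([202.4, 171.7], [503.0, 212.2, 0.0], 0.6), ([175.7, 171.8], [586.9, 214.4, 0.0], 0.51)]
wrist orange_handle [([292.5, 252.4], [561.8, 1.9, 137.0], 0.97)]
wrist orange_pack [([264.1, 51.8], [506.5, 218.5, 0.0], 0.57)]
scene orange_handle [([182.2, 265.8], [573.5, -1.8, 137.0], 0.52)]
scene orange_pack [([148.2, 317.7], [425.5, 420.1, 0.0], 0.76), ([184.6, 308.4], [569.1, 222.7, 0.0], 0.76), ([174.4, 298.2], [501.3, 232.8, -0.0], 0.73)]
[(215, 180, 337), (230, 180, 339), (255, 180, 334), (280, 180, 265), (295, 180, 265)]
```

```bash
python3 -m crank '[[[0.07,0,0,0],[0.07,0,0,0],[0,0,-0.03,0],[0,0,0,0],[0,0,0,0]]]'
python3 -m crank '[[[0,0,0,0],[0,0,0,0],[0,0,0,0],[0,0,0,0]]]' -0.3
```

```text
clock: 25.12
eef_pos: [602.9, -0.7, 161.7]
tool_rot: [-3.141, -0.005, -0.019]
force: [0.7, -1.3, 9.8]
width: 46.1
gripper_force: 63.8
clock: 25.45
eef_pos: [600.1, -1.1, 158.9]
tool_rot: [3.142, 0.001, -0.02]
force: [0.2, 0.6, -0.5]
width: 55.5
gripper_force: 0.0
```

```bash
python3 -m crank '[[[0,0,-0.2,0],[0,0,-0.5,0],[0,0,-1,0],[0,0,-1,0],[-0.5,0,-1,0],[-1,0,-1,0],[-1,0,-0.3,0],[-1,0,0,0],[-1,0,0,0],[-0.5,0,0,0],[0,0,0,0],[0,0,0,0]]]'
python3 - <<'E'
from h import *
from path import R,H
im=ctrl.get_image("wrist");s=ctrl.read_state();print(s["eef_pos"])
for t,z in [("orange_handle",137),("orange_pack",106),("orange_pocket",106)]:print(t,[(np.round(r["position"],1).tolist(),atz(im,r["position"],z).round(1).tolist(),round(r["confidence"],2)) for r in ctrl.place_of("wrist",t)][:4])
h=cv2.cvtColor(im["img"],cv2.COLOR_RGB2HSV);m=cv2.inRange(h,np.array((5,150,80)),np.array((20,255,255)))
n,l,st,ce=cv2.connectedComponentsWithStats(m)
print([(st[i].tolist(),ce[i].round(1).tolist()) for i in range(1,n) if st[i][4]>8])
for c in range(235,275,8):print(c,(np.where(m[:200,c])[0]).tolist())
for th in(.48,):
  for xb,zb in[(8,95),(33,95),(8,66),(4,66),(37,66)]:
    p=H+R(th,(xb,zb));print(xb,zb,p.round(1),[round(v,1) for v in proj(im,[p[0],-1,p[1]])])
E
```

```text
clock: 26.45
eef_pos: [475.9, 1.4, 284.9]
tool_rot: [3.142, -0.001, -0.02]
force: [0.4, 0.1, 0.3]
width: 55.3
gripper_force: 0.0
[476.72216649   1.40000766 284.78226447]
orange_handle [([76.6, 252.8], [563.3, 1.9, 137.0], 0.94), ([213.1, 330.8], [437.0, -71.0, 137.0], 0.67)]
orange_pack [([128.2, 89.0], [519.4, 165.2, 106.0], 0.85), ([59.4, 84.3], [582.5, 158.4, 106.0], 0.57)]
orange_pocket []
[([219, 0, 72, 29, 490], [253.5, 18.4])]
235 [25, 26, 27, 28]
243 [25, 26, 27, 28]
251 [25, 26, 27, 28]
259 [25, 26, 27, 28]
267 [25, 26, 27, 28]
8 95 [593.2 180. ] [np.float64(28.8), np.float64(255.5)]
33 95 [615.4 191.5] [np.float64(-12.5), np.float64(254.9)]
8 66 [606.6 154.2] [np.float64(15.4), np.float64(255.2)]
4 66 [603.1 152.4] [np.float64(21.0), np.float64(255.3)]
37 66 [632.3 167.6] [np.float64(-30.0), np.float64(254.4)]
```

The pack's front top edge is at row 28.5 against 28.8 predicted for a fully seated pack, and its columns are centred. Closing the bin now.

```bash
python3 -m crank '[[[0.6,0,0,0],[0.6,0,0.4,0],[0.6,0,1,0],[0.6,0,1,0],[0,0,1,0],[0,0,1,0],[0,0,1,0],[0,0,0.7,0],[0,0,0.3,0],[0,0,0,0],[0,0,0,0]]]' 1
```

```text
clock: 27.57
eef_pos: [536.4, 0.3, 124.4]
tool_rot: [-3.142, -0.0, -0.02]
force: [-0.6, -0.2, 0.1]
width: -0.1
gripper_force: 0.0
```

```bash
python3 -m crank '[[[0.2,0,0,0],[0.2,0,0,0],[0.15,0,-0.08,0],[0.15,0,-0.1,0],[0.15,0,-0.1,0],[0.15,0,-0.1,0],[0.15,0,-0.1,0],[0.15,0,-0.1,0],[0.15,0,-0.1,0],[0.1,0,-0.1,0],[0,0,0,0],[0,0,0,0]]]'
```

```text
clock: 28.57
eef_pos: [574.3, -0.6, 144.1]
tool_rot: [3.142, 0.001, -0.02]
force: [-5.6, -0.4, 3.7]
width: -0.3
gripper_force: 2.4
```

```bash
python3 -m crank '[[[0.1,0,0,0],[0.1,0,0,0],[0.1,0,0,0],[0,0,0,0],[0,0,0,0],[0,0,0,0]]]'
```

```text
clock: 29.07
eef_pos: [574.3, -0.7, 143.0]
tool_rot: [3.141, 0.016, -0.02]
force: [-18.0, 0.5, 11.3]
width: 0.0
gripper_force: 9.4
```

Shut hard against its stop: x does not change at 18 N. I back off and check.

```bash
python3 -m crank '[[[-0.4,0,0,0],[-1,0,0,0],[-1,0,0,0],[-1,0,-1,0],[-1,0,-1,0],[0,0,-1,0],[0,0,-1,0],[0,0,-1,0],[0,0,-1,0],[0,0,0,0],[0,0,0,0]]]'
python3 - <<'E'
from h import *
from path import R,H
im=ctrl.get_image("wrist");s=ctrl.read_state();print(s["eef_pos"],s["force"])
g=cv2.cvtColor(im["img"],cv2.COLOR_RGB2GRAY).astype(int)
# bright bars: rows per bar column
for y in(0,-80,-160):
    rc=proj(im,[590+.02*y,y-.5,164]); c=int(rc[1]); 
    if 0<=c<512:
        r=np.where(g[max(0,int(rc[0])-30):int(rc[0])+40,c]>150)[0]+max(0,int(rc[0])-30); print(y,np.round(rc,1),r.min() if len(r) else None,r.max() if len(r) else None, atz(im,[r.mean(),c],164).round(1) if len(r) else "")
b={}
for t,z in [("orange_handle",164),("spray",0),("glue",0),("wheel_a",0),("blue_pack",97),("green_pack",8)]:
    try:print(t,[(atz(im,r["position"],z).round(1).tolist(),round(r["confidence"],2)) for r in ctrl.place_of("wrist",t)][:3])
    except Exception as e:print(t,str(e)[:40])
E
```

```text
clock: 29.98
eef_pos: [474.4, 1.5, 295.6]
tool_rot: [-3.141, -0.007, -0.02]
force: [-0.7, -0.1, -0.3]
width: 0.2
gripper_force: 0.0
[473.14056344   1.42682377 294.24849957] [-0.01046219  0.83814029  0.49845196]
0 [ 38.4 255.1] 32 43 [ 5.906e+02 -4.000e-01  1.640e+02]
-80 [ 38.4 357.7] 31 45 [588.7 -80.  164. ]
-160 [ 38.4 460.3] 31 44 [ 587.4 -160.2  164. ]
orange_handle [([592.2, 2.0, 164.0], 0.55)]
spray []
glue [([379.5, -106.5, 0.0], 0.47)]
wheel_a [([382.5, -101.2, 0.0], 0.82), ([378.7, 11.1, 0.0], 0.62)]
blue_pack []
green_pack []
```

```bash
python3 -c "
from cell import ctrl
print(ctrl.finish_job())"
```

```text
the job is handed in; nothing more can be done
None
```

The job is handed in, with no verdict returned: the orange pack is seated in the orange bin and the bin is shut (by wrist-camera and force readings), but I viewed 11 pictures against the limit of 10, and the bin slipped back half-way on my first pull and had to be tipped out a second time.

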